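# Lock amplifier modules into a test fixture

### The arm

A 7-joint arm with a two-finger parallel gripper is mounted at the origin on the work surface. World frame = base frame: x ahead of the robot, y to its left, z up, the work surface at z = 0. Lengths are in m, angles in rad, forces in N, time in s.
With the tool pointing down it reaches from about 0.425 to 0.825 m from the base axis. Payload 3.6 kg.
Tool frame: the origin (TCP) lies at the very end of the fingers, on their centre line; the grasp point (between the pads) lies 19 mm behind it; z points along the fingers, y is the line along which they close (so a half turn about z gives the same grasp; the last joint's range is limited). The gripper opens to 85 mm and grips with 20 to 120 N. Pads are 22 mm wide; open, the fingers measure 114 mm over their backs; the gripper's body (76 mm by 85 mm) begins 54 mm behind the grasp point. The pads swing forward as they close: fully open they stand 13 mm farther back than shut.
Start: joints at [-1.236, 0.615, -0.013, 1.423, 0.008, 1.103, -0.04], TCP at [0.23, 0.608, 0.231] pointing down, gripper open.
Joint ranges: [-3.12, 3.12], [-0.3, 2.06], [-1.34, 1.32], [0.26, 2.42], [-1.36, 4.5], [0.01, 1.98], [-2.84, 2.84]. Speed limits (rad/s): [2.79, 2.79, 3.14, 3.14, 3.14, 3.14, 3.14].

### API

Orientations are given as a unit quaternion [x, y, z, w].
In Python, from station import arm, imaging, finish_job gives the robot as it stands. Calls block until the motion is done:
- arm.movep(position, orientation): joint-space move of the TCP to a pose.
- arm.line_to(position, velocity=0.15, ori=None): straight line of the TCP; ori=None keeps the orientation; velocity is the mean speed in m/s.
- arm.move_j(angles): joint-space move.
- arm.move_gripper(opening, effort=None): opening from 0.0 (shut) to 1.0 (fully open); effort is the grip in N (None keeps the last); returns when the fingers have stopped.
- arm.pause(seconds).
- arm.ik(position, orientation): joint angles nearest the present ones, or None.
- imaging.snapshot(name): name is "side" or "top" or "wrist"; returns the picture (480x640x3 uint8, blue, green, red); there is no depth.
- imaging.camera_info(name): a dict with "fx", "fy", "cx", "cy" (pixels), "R" (3x3) and "t" (3): a world point X has camera coordinates R X + t; the wrist camera has in their place "T_tool_cam" (4x4, takes a point from camera to tool coordinates, whose origin is the TCP and whose axes are the flange's). Camera axes: x right, y down, z forward; pixel columns grow to the right and rows downward; lengths in m; the calibration is good to about 2 mm. The wrist camera is an equidistant fisheye: a pixel r from the principal point sees the ray r / f radians off the axis. A picture is of the moment at which its call begins: read the wrist's pose just before it. camera_info takes no time and is no camera call.
A pose or a line that the arm cannot do raises arm.MotionError and nothing moves.
- finish_job(): hands the job in; it is judged then, once.
Trained networks look in the newest picture that a camera, given by its name, has taken for a name from the list of things; names that differ only in an ending like _2 or _b are one class to them, and where a whole thing is asked for, a point or a joint stands for the part that bears it (a point fixed in the world has none). Each returns a list of dicts, best first, with "confidence" (0 to 1); they miss things now and then, are a little off and sometimes report something else, mostly with a low value. They report only what shows in the picture. A call takes as long as a camera call.
- imaging.trace(camera, thing): "mask" (480x640 bool, what is visible of it) and "box" ([left, top, right, bottom] in pixels, round what is visible of it).
- imaging.mark_of(camera, thing): "point" ([column, row] in pixels: a listed point, or the origin of a listed thing).
Readings, each from a call of its own:
- arm.get_time(): time.
- arm.get_joint_positions(): joint angles.
- arm.get_dq(): joint speeds.
- arm.get_effort(): joint torques, N m.
- arm.get_tool_pos(): TCP position.
- arm.get_eef_rot(): TCP orientation.
- arm.get_ft_force(): force on the tool from outside, world axes, zero at the start.
- arm.get_wrist_torque(): the same for the moment, N m.
- arm.get_opening(): opening from 0.0 (shut) to 1.0 (fully open).
- arm.get_finger_force(): force on a finger pad.
Only numpy, scipy, OpenCV 4.12 (cv2) and the standard library are available. Lean on these libraries where they do the work, as an engineer would, in place of code of your own. Each camera call takes 0.05 s, during which the arm holds its last target. There are 200 camera calls.

### The job

Put every amplifier module flat into a nest of its own in the fixture, its two connectors pointing out through the gap at the open front, away from the pins. When all are in, turn the vacuum valve to 60 degrees, with its pointer on the long mark, and let go of it; only then take the mallet and knock down the lock pin behind each filled nest with a sharp blow until it is fully home, never pushing a pin with the gripper and leaving the pin of an empty nest up. Once the pins are home, put the mallet back on its stand as you found it and turn the valve shut again; leave the mug, screwdriver and jar alone.

Things in the scene. Friction and masses are not known exactly. Their poses are not given: they have to be found in the camera images.
- fixture: Fixed dark steel fixture plate, 150 x 270 x 12 mm, origin at the centre of its underside, x away from its open front. Three nests in a row along its y, 80 mm apart, their centres 25 mm to -x of the origin. Behind (+x of) each nest stands an aluminium block 46 mm wide, 54 mm deep, its top 34 mm above the pocket floor, carrying the lock pin.
- nest_1 (a point): Centre of the pocket floor of the nest at the fixture's +y end (robot's left), 12 mm above the table; x towards the lock pin, y along the row, z up. Pocket 68 (x) by 42 (y) mm: at +x the aluminium block, at +-y black rails 5 mm thick and 8 mm high, at -x two lips 8 mm high with a 26 mm gap between for the connectors. A module has 3 to 4 mm of play a side.
- nest_2 (a point): The same for the middle nest.
- nest_3 (a point): The same for the nest at the fixture's -y end (right as seen from the robot).
- pin_1 (a joint): How far the lock pin of nest 1 is down (m): 0 standing proud, 0.014 fully home on its stop. It moves straight down; about 12 N of friction and a weak spring (150 N/m, up) resist it, and it stays where it is driven. It counts as home beyond 0.011.
- pin_2 (a joint): How far the lock pin of nest 2 is down (m): 0 standing proud, 0.014 fully home on its stop. It moves straight down; about 12 N of friction and a weak spring (150 N/m, up) resist it, and it stays where it is driven. It counts as home beyond 0.011.
- pin_3 (a joint): How far the lock pin of nest 3 is down (m): 0 standing proud, 0.014 fully home on its stop. It moves straight down; about 12 N of friction and a weak spring (150 N/m, up) resist it, and it stays where it is driven. It counts as home beyond 0.011.
- cap_1: Steel head of the lock pin behind nest 1, 18 mm in diameter, 8 mm thick; origin at the centre of its top face, the face to strike, z up. It stands 62 mm from the nest's centre towards nest +x, its top 56 mm above the pocket floor when up and 42 mm when home; the head's underside is then flush on the aluminium block.
- cap_2: Steel head of the lock pin behind nest 2, 18 mm in diameter, 8 mm thick; origin at the centre of its top face, the face to strike, z up. It stands 62 mm from the nest's centre towards nest +x, its top 56 mm above the pocket floor when up and 42 mm when home; the head's underside is then flush on the aluminium block.
- cap_3: Steel head of the lock pin behind nest 3, 18 mm in diameter, 8 mm thick; origin at the centre of its top face, the face to strike, z up. It stands 62 mm from the nest's centre towards nest +x, its top 56 mm above the pocket floor when up and 42 mm when home; the head's underside is then flush on the aluminium block.
- module_1: Amplifier module: aluminium housing with a grey top, 60 (its x) by 36 (its y) by 28 mm high, about 0.14 kg, at the start flat on the table in front of the fixture; origin at the centre of its underside, z up. Two brass connectors stick out 12 mm at its -x end, 12 to 20 mm above its underside. Grip it across its 36 mm width. Two or three modules are present.
- module_2: Amplifier module: aluminium housing with a grey top, 60 (its x) by 36 (its y) by 28 mm high, about 0.14 kg, at the start flat on the table in front of the fixture; origin at the centre of its underside, z up. Two brass connectors stick out 12 mm at its -x end, 12 to 20 mm above its underside. Grip it across its 36 mm width. Two or three modules are present.
- module_3: Amplifier module: aluminium housing with a grey top, 60 (its x) by 36 (its y) by 28 mm high, about 0.14 kg, at the start flat on the table in front of the fixture; origin at the centre of its underside, z up. Two brass connectors stick out 12 mm at its -x end, 12 to 20 mm above its underside. Grip it across its 36 mm width. Two or three modules are present.
- valve_turn (a joint): Opening of the vacuum valve (rad): 0 closed, grows counterclockwise seen from above, stops at 1.571; 60 degrees = 1.047, the pointer over the long thick mark on the white dial (short marks every 15 degrees). It starts at 0 to 0.3, turns about the vertical with 0.06 N m of friction and stays where it is left.
- valve_grip (a point): Centre of the valve's black bar handle, on its turning axis, at mid height of the bar, 77 mm above the table; turns with the bar. x along the bar to its pointer end, z up. Bar 66 mm long (30 mm behind the axis, 36 mm ahead, then an 11 mm pointer), 14 mm wide, 18 mm high; the dial, a white disc 92 mm wide, lies with its top 27 mm below this point.
- mallet: Mallet, 0.3 kg: upright black cylindrical head 34 mm wide, 60 mm tall; wooden handle 20 mm wide and 24 mm high, level, along the mallet's -x to 180 mm from the head's axis. Origin at the centre of the head's lower striking face, z up through the head. At the start the head stands on the stand and the handle lies in its fork.
- mallet_grip (a point): Point on the mallet's handle to grip, 60 mm along -x from the head's axis and 30 mm above the striking face, in the middle of the handle.
- stand_spot (a point): Spot on the fixed wooden mallet stand where the striking face stands, 12 mm above the table; x the way the mallet points (handle along -x), z up. The board runs from 200 mm behind to 40 mm ahead of it, 40 mm to either side. The fork for the handle is 135 mm behind it, 20 mm long, its seat 18 mm and cheek tops 40 mm above the board, 32 mm between the cheeks.
- mug: White mug, 80 mm wide, 90 mm tall, to leave alone; origin at the centre of its underside.
- screwdriver: Screwdriver lying on the table beyond the fixture, to leave alone; origin on the table under its middle.
- jar: Small jar, 56 mm wide, 65 mm tall, beyond the fixture, to leave alone; origin at the centre of its underside.
- valve: The fixed brass vacuum valve with its white dial, on a 100 x 70 mm foot; origin on the table under the turning axis; its x is where the pointer stands at 0.

How it is judged:
By the outcome, as a careful person would: the job done as asked, in the order asked, and still so for the second after the job is handed in, with the robot touching nothing.
Of module_1, module_2, module_3 only 2 to 3 are there at a start; the rules pass over those that are not, and their reading is None.
At some moment in a run one of module_1, module_2, module_3 may be knocked a few centimetres aside while the robot is not near it.
It also fails if it takes over 200 s, if anything falls off the work surface, if the arm or the gripper's body presses on something with over 40 N, if the wrist force passes 120 N, or if a joint passes its speed limit or range.

## Working session

There is one attempt and no reset: what is moved stays moved. The work goes in short steps, each a Python script; the robot and the scene stay as the last script left them, time stands still between calls to the robot, and variables do not carry over. Pictures are saved under pics/ and viewed, at most 14 in all, crops included, and the job is handed in when it is done.

```bash
mkdir -p pics; ls; python3 - <<'E'
from station import arm, imaging
import cv2, numpy as np
for c in ("top","side"):
    im=imaging.snapshot(c); cv2.imwrite(f"pics/{c}0.png",im)
    i=imaging.camera_info(c); print(c,i["fx"],i["cx"],i["cy"],np.round(i["R"],3).tolist(),np.round(i["t"],3).tolist())
    for t in ("module_1","cap_1","mallet","mallet_grip","valve_grip","nest_1","stand_spot","mug","jar","screwdriver","fixture","valve"):
        print(t,[(np.round(d["point"],1).tolist(),round(d["confidence"],2)) for d in imaging.mark_of(c,t)])
print(imaging.camera_info("wrist"))
print(arm.get_eef_rot(),arm.get_opening(),arm.get_time())
E
```

```text
pics
station.py
top 567.0659509605612 324.2199408491814 235.28921303959928 [[-0.014, -1.0, -0.009], [-0.99, 0.015, -0.144], [0.144, 0.007, -0.99]] [0.091, 0.598, 1.183]
module_1 [([288.6, 302.9], 0.82), ([398.2, 299.9], 0.69)]
cap_1 [([387.8, 212.2], 0.59), ([316.6, 220.0], 0.5), ([351.9, 213.8], 0.47)]
mallet [([516.9, 247.8], 0.77)]
mallet_grip [([510.7, 272.1], 0.94)]
valve_grip [([206.8, 294.4], 0.83), ([515.7, 248.6], 0.64)]
nest_1 [([392.6, 239.7], 0.83), ([352.8, 251.0], 0.8), ([321.8, 254.1], 0.6)]
stand_spot [([514.3, 245.1], 0.69)]
mug [([139.1, 257.8], 0.78)]
jar [([477.0, 177.0], 0.96)]
screwdriver [([231.1, 184.7], 0.87)]
fixture [([352.0, 235.9], 0.71)]
valve [([214.9, 292.1], 0.92), ([398.6, 299.7], 0.68)]
side 556.6014499733346 316.09498862308027 243.02640624995382 [[0.79, -0.613, -0.009], [-0.428, -0.54, -0.724], [0.439, 0.576, -0.689]] [-0.421, 0.342, 1.066]
module_1 [([253.3, 265.8], 0.93), ([311.8, 330.9], 0.82)]
cap_1 [([344.5, 246.5], 0.53), ([369.6, 263.3], 0.49), ([320.0, 232.5], 0.43), ([352.2, 296.4], 0.39)]
mallet [([436.1, 378.7], 0.92)]
mallet_grip [([408
[... 249 characters left out ...]
ar [([458.2, 319.1], 0.74), ([440.3, 378.7], 0.38)]
screwdriver [([308.3, 198.2], 0.93)]
fixture [([333.5, 276.0], 0.81)]
valve [([219.8, 229.8], 0.9)]
{'fx': 371.64829954431775, 'fy': 371.64829954431775, 'cx': 322.1612012092023, 'cy': 238.82120979080193, 'T_tool_cam': array([[ 1.21925325e-04, -9.60460231e-01, -2.78417187e-01,
         6.94221825e-02],
       [ 9.99999625e-01, -1.21581602e-04,  8.57344964e-04,
         4.85163255e-04],
       [-8.57296150e-04, -2.78417187e-01,  9.60459856e-01,
        -1.41805359e-01],
       [ 0.00000000e+00,  0.00000000e+00,  0.00000000e+00,
         1.00000000e+00]])}
[ 1.79897722e-01  9.83685320e-01 -7.40480240e-06 -1.70733577e-05] 1.0008009033957732 1.3
```

```bash
python3 - <<'E'
import cv2
a=cv2.imread("pics/top0.png")
cv2.imwrite("pics/top0c.png",cv2.resize(a[140:350,100:560],(800,365),interpolation=cv2.INTER_CUBIC))
E
```

```text
(no output)
```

View pics/top0c.png

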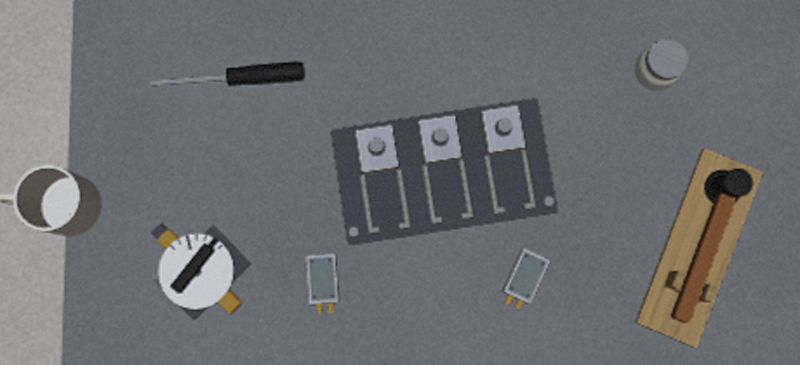

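View pics/side0.png

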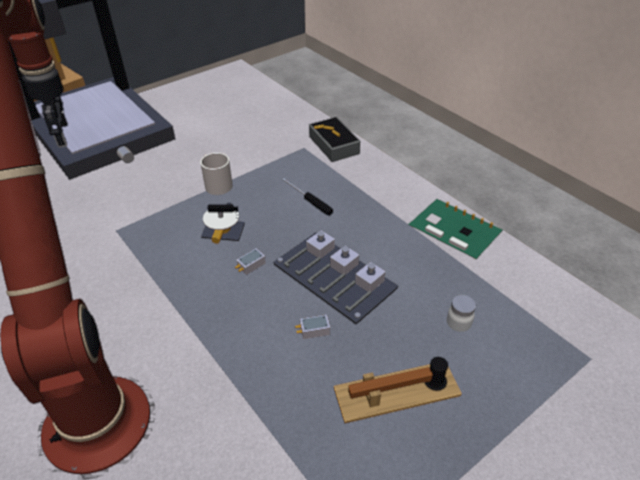

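The top picture (crop scale 1.74, offset 100,140) shows the fixture rotated a few degrees with three empty nests. Two modules lie at about (285,300) and (403,298). The valve is at (213,295), and the mallet on its stand is at about (520,245) with the handle running to lower left. The side picture agrees: two modules, with the mug, screwdriver and jar clear of them.

```bash
cat > h.py <<'E'
from station import arm, imaging, finish_job
import cv2, numpy as np
from scipy.spatial.transform import Rotation as Ro
from scipy.optimize import least_squares
def down(yaw):
    "tool z down, tool x at yaw in the world"
    c,s=np.cos(yaw),np.sin(yaw)
    return Ro.from_matrix(np.array([[c,s,0],[s,-c,0],[0,0,-1]])).as_quat()
def yaw_now():
    return (lambda m: np.arctan2(m[1,0],m[0,0]))(Ro.from_quat(arm.get_eef_rot()).as_matrix())
def pose(cam):
    "camera centre and rotation cam->world"
    i=imaging.camera_info(cam)
    if cam!="wrist": R=np.array(i["R"]); return -R.T@np.array(i["t"]),R.T,i
    T=np.array(i["T_tool_cam"]); R=Ro.from_quat(arm.get_eef_rot()).as_matrix()
    return np.array(arm.get_tool_pos())+R@T[:3,3],R@T[:3,:3],i
def back(P,px,z):
    "pixels -> world points at height z"
    C,R,i=P; px=np.atleast_2d(np.asarray(px,float))
    u=(px-[i["cx"],i["cy"]])/[i["fx"],i["fy"]]
    if "T_tool_cam" in i:
        th=np.linalg.norm(u,axis=1,keepdims=True)+1e-9
        d=np.hstack([u/th*np.sin(th),np.cos(th)])
    else: d=np.hstack([u,np.ones((len(u),1))])
    d=d@R.T
    return C+d*((z-C[2])/d[:,2])[:,None]
def proj(P,X):
    C,R,i=P; c=(np.atleast_2d(X)-C)@R
    if "T_tool_cam" in i:
        r=np.linalg.norm(c[:,:2],axis=1,keepdims=True)+1e-9
        u=c[:,:2]/r*np.arctan2(r,c[:,2:3])
    else: u=c[:,:2]/c[:,2:3]
    return u*[i["fx"],i["fy"]]+[i["cx"],i["cy"]]
def marks(cam,thing,z,n=3,cmin=.3):
    P=pose(cam); L=[d for d in imaging.mark_of(cam,thing) if d["confidence"]>cmin][:n]
    return [(back(P,d["point"],z)[0],d["confidence"]) for d in L]
Z=dict(module_1=0,cap_1=.068,mallet=.012,mallet_grip=.042,valve_grip=.077,nest_1=.012,stand_spot=.012,mug=0,jar=0,screwdriver=0,fixture=0,valve=0)
E
python3 - <<'E'
from h import *
for c in ("top","side"):
    imaging.snapshot(c); print(c)
    for t in Z: print(t,[(np.round(p[:2],3).tolist(),round(k,2)) for p,k in marks(c,t,Z[t])])
E
```

```text
top
module_1 [([0.46, 0.169], 0.9), ([0.461, -0.082], 0.7), ([0.559, 0.501], 0.45)]
cap_1 [([0.649, -0.055], 0.6), ([0.635, 0.022], 0.58), ([0.628, 0.101], 0.47)]
mallet [([0.568, -0.335], 0.74)]
mallet_grip [([0.518, -0.32], 0.96)]
valve_grip [([0.465, 0.322], 0.84)]
nest_1 [([0.565, 0.087], 0.84), ([0.595, -0.067], 0.66), ([0.459, 0.168], 0.62)]
stand_spot [([0.563, -0.339], 0.84)]
mug [([0.561, 0.496], 0.71)]
jar [([0.724, -0.268], 0.88)]
screwdriver [([0.723, 0.292], 0.55), ([0.466, 0.17], 0.41), ([0.66, -0.059], 0.33)]
fixture [([0.599, 0.016], 0.79), ([0.598, -0.07], 0.73)]
valve [([0.478, 0.324], 0.89)]
side
module_1 [([0.463, -0.082], 0.78), ([0.451, 0.164], 0.74)]
cap_1 [([0.632, 0.024], 0.54), ([0.621, 0.101], 0.49), ([0.641, -0.065], 0.4)]
mallet [([0.576, -0.336], 0.86)]
mallet_grip [([0.525, -0.312], 0.73), ([0.664, -0.038], 0.47)]
valve_grip [([0.475, 0.315], 0.52)]
nest_1 [([0.573, 0.012], 0.93), ([0.565, 0.081], 0.85), ([0.582, -0.067], 0.59)]
stand_spot [([0.577, -0.344], 0.8), ([0.594, -0.061], 0.32)]
mug [([0.555, 0.5], 0.62)]
jar [([0.738, -0.263], 0.6), ([0.472, 0.323], 0.42)]
screwdriver [([0.733, 0.291], 0.88)]
fixture [([0.602, 0.015], 0.62)]
valve [([0.472, 0.326], 0.97)]
```

```bash
python3 - <<'E'
from h import *
import pickle
tiles=[];D={}
for n,x,y,z in (("valve",.52,.32,.20),("modA",.50,.167,.14),("fix",.56,.015,.22),("modB",.50,-.08,.14),("mal",.53,-.31,.22)):
    yw=np.arctan2(-y,-x) if n!="fix" else np.pi
    arm.movep([x,y,z],down(yw)); P=pose("wrist"); im=imaging.snapshot("wrist"); D[n]=(P,im)
    tiles.append(cv2.resize(im,(266,200),interpolation=cv2.INTER_AREA)); cv2.imwrite(f"pics/w_{n}.png",im)
    for t in dict(valve=["valve","valve_grip"],modA=["module_1"],modB=["module_1"],fix=["cap_1","nest_1","fixture"],mal=["mallet","mallet_grip","stand_spot"])[n]:
        print(n,t,[(np.round(p[:2],4).tolist(),round(k,2)) for p,k in marks("wrist",t,Z[t])])
        L=imaging.trace("wrist",t); D[n,t]=L and [ (l["mask"],l["confidence"]) for l in L]
    print(arm.get_time())
pickle.dump(D,open("d.pkl","wb"))
tiles.append(tiles[0]*0)
cv2.imwrite("pics/mos.png",np.vstack([np.hstack(tiles[:3]),np.hstack(tiles[3:])]))
E
```

```text
valve valve [([0.4735, 0.3248], 0.79)]
valve valve_grip [([0.5707, 0.0751], 0.61)]
4.3667
modA module_1 [([0.4635, 0.1708], 0.67), ([0.4662, -0.0833], 0.61)]
5.2167
fix cap_1 [([0.6359, 0.0232], 0.68), ([0.6466, -0.0585], 0.68), ([0.6221, 0.1021], 0.55)]
fix nest_1 [([0.574, 0.011], 0.86), ([0.583, -0.0693], 0.76), ([0.5596, 0.0959], 0.57)]
fix fixture [([0.6008, 0.0113], 0.68)]
6.325
modB module_1 [([0.4655, -0.0826], 0.56), ([0.4609, 0.1725], 0.56)]
7.0833
mal mallet [([0.5721, -0.3381], 0.93)]
mal mallet_grip [([0.516, -0.3128], 0.57)]
mal stand_spot []
8.4
```

View pics/mos.png

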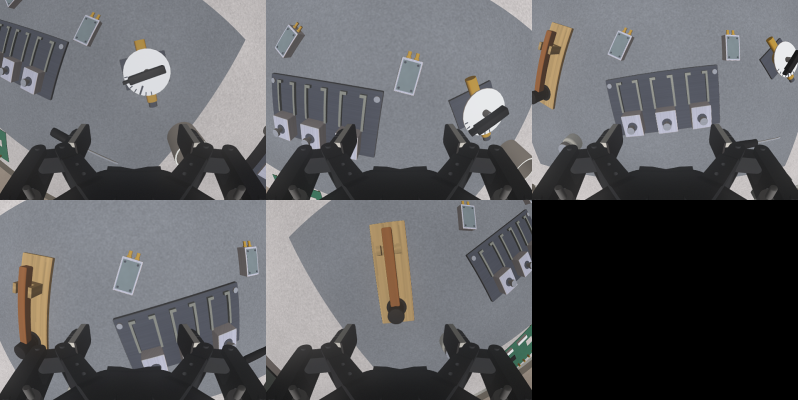

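The mosaic shows the valve bar on its dial, both modules with connectors toward the robot, three empty nests, and the mallet on its stand. All of it agrees with the network marks, so next I fit outlines to the masks.

```bash
cat > fit.py <<'E'
from h import *
from scipy.optimize import minimize
def box(x0,x1,y0,y1,z0,z1): return np.array([[x,y,z] for x in (x0,x1) for y in (y0,y1) for z in (z0,z1)],float)
def cyl(x,r,z0,z1): a=np.linspace(0,6.28,24); return np.array([[x+r*np.cos(t),r*np.sin(t),z] for t in a for z in (z0,z1)])
MOD=[box(-.03,.03,-.018,.018,0,.028)]+[box(-.042,-.03,y-.003,y+.003,.012,.020) for y in (-.008,.008)]
MAL=[cyl(0,.017,0,.06),box(-.18,0,-.01,.01,.018,.042)]
BAR=[box(-.03,.036,-.007,.007,-.009,.009)]
PLATE=[box(-.075,.075,-.135,.135,0,.012)]+[box(.010,.064,y-.023,y+.023,.012,.046) for y in (-.08,0,.08)]+[cyl(.037,.009,.056,.068)+[0,y,0] for y in (-.08,0,.08)]
def render(P,parts,p,z,S=4):
    m=np.zeros((480*1,640*1),np.uint8); c,s=np.cos(p[2]),np.sin(p[2])
    for q in parts:
        X=np.c_[p[0]+c*q[:,0]-s*q[:,1],p[1]+s*q[:,0]+c*q[:,1],z+q[:,2]]
        cv2.fillConvexPoly(m,np.round(cv2.convexHull(proj(P,X).astype(np.float32))*16).astype(np.int32),255,cv2.LINE_AA,4)
    return m/255.
def fit(P,mask,parts,p0,z,ignore=None):
    mk=cv2.GaussianBlur(mask.astype(np.float32),(0,0),1.0)
    w=1 if ignore is None else ~ignore
    def f(p):
        r=cv2.GaussianBlur(render(P,parts,p,z),(0,0),1.0); return float((((r-mk)**2)*w).sum()/mask.sum())
    best=None
    for dy in (-.15,0,.15):
        q=np.array(p0)+[0,0,dy]
        r=minimize(f,q,method="Nelder-Mead",options=dict(initial_simplex=[q,q+[.01,0,0],q+[0,.01,0],q+[0,0,.1]],xatol=1e-4,fatol=1e-4))
        if best is None or r.fun<best.fun: best=r
    return best.x,best.fun
E
python3 - <<'E'
from fit import *
import pickle
D=pickle.load(open("d.pkl","rb"))
def near(n,t,p,z):
    u=proj(D[n][0],[[p[0],p[1],z]])[0]
    return min(D[n,t],key=lambda l:np.hypot(*(np.array(np.nonzero(l[0])).mean(1)[::-1]-u)))
for n,t,parts,p0,z,zc in (("modA","module_1",MOD,(.463,.171,0),0,.02),("modB","module_1",MOD,(.465,-.083,-.4),0,.02),("fix","fixture",PLATE,(.60,.012,.13),0,.02),("mal","mallet",MAL,(.572,-.337,-.4),.012,.04)):
    m,k=near(n,t,p0,zc); ig=None
    if n=="fix": ig=np.zeros((480,640),bool); ig[300:]=1
    print(n,round(k,2),m.sum(),*[np.round(v,4) for v in fit(D[n][0],m,parts,p0,z,ig)])
# valve bar: dark pixels near dial
P,im=D["valve"]; v=(.4735,.3235,.077)
hsv=im.max(2); m=(hsv<75); yy,xx=np.mgrid[:480,:640]; u=proj(P,[v])[0]; m&=np.hypot(xx-u[0],yy-u[1])<62
n,l,st,ce=cv2.connectedComponentsWithStats(m.astype(np.uint8)); j=min(range(1,n),key=lambda j:np.hypot(*(ce[j]-u)) - (st[j][4]>200)*100)
print("bar",u,st[j],*[ (np.round(f[0],4),round(f[1],3)) for f in [fit(P,l==j,[BAR[0],box(.036,.047,-.002,.002,-.009,-.004)],(v[0],v[1],y),.077) for y in (-.8,.8,-.4)]])
# nests by network: rigid fit
W=np.array([[.6359,.0232],[.6466,-.0585],[.6221,.1021],[.574,.011],[.583,-.0693],[.5596,.0959]]); L=np.array([[.037,0],[.037,-.08],[.037,.08],[-.025,0],[-.025,-.08],[-.025,.08]])
r=least_squares(lambda p:(L@np.array([[np.cos(p[2]),np.sin(p[2])],[-np.sin(p[2]),np.cos(p[2])]])+p[:2]-W).ravel(),[.6,.01,.1]); print(r.x,np.round(r.fun,4))
vis=D["valve"][1].copy(); cv2.imwrite("pics/vc.png",cv2.resize(vis[80:270,250:450],(600,570),interpolation=cv2.INTER_CUBIC))
E
```

```text
modA 0.59 4745 [0.4627 0.1696 0.0666] 0.022
modB 0.95 4712 [ 0.4628 -0.0841 -0.4563] 0.0311
fix 0.85 37295 [0.5977 0.0154 0.141 ] 0.0047
mal 0.95 6373 [ 0.5705 -0.3382 -0.4177] 0.0139
bar [358.49919001 178.10835966] [ 299  156  101   48 1927] (array([ 0.474 ,  0.322 , -0.6552]), np.float64(0.109)) (array([ 0.4741,  0.3218, -0.6487]), np.float64(0.107)) (array([ 0.4743,  0.3218, -0.6564]), np.float64(0.107))
[0.59759845 0.01651844 0.14746059] [-0.0017 -0.0012 -0.0006  0.0013  0.0003 -0.001  -0.0011  0.0018  0.0016
  0.003   0.0015 -0.0039]
```

View pics/vc.png

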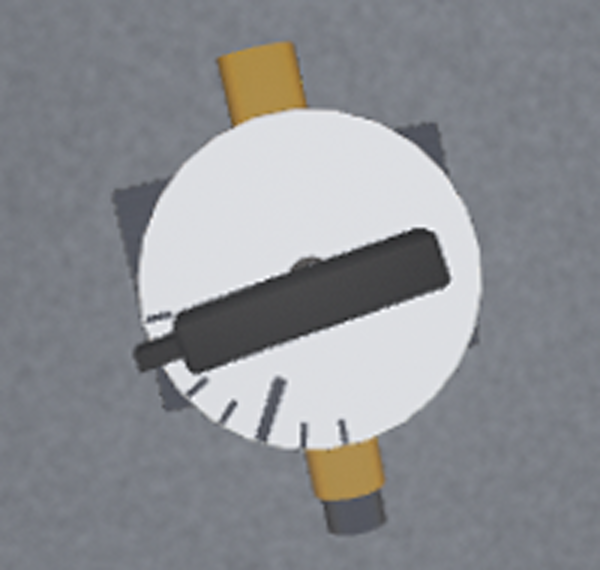

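The dial shows the 0° mark at crop (158,317), the 15° mark hidden under the pointer, and the long mark from (280,380) to (263,440). The pointer tip is at about (145,357). I'll get the mark angles and then place the first module.

```bash
cat >> fit.py <<'E'
FIX=np.array([.5977,.0154,.141])
def fx(x,y):
    c,s=np.cos(FIX[2]),np.sin(FIX[2]); return FIX[:2]+[c*x-s*y,s*x+c*y]
def look(p0,view=None):
    "fit the module near p0 with the wrist camera from the present pose"
    P=pose("wrist"); im=imaging.snapshot("wrist")
    if view: cv2.imwrite(view,im)
    L=imaging.trace("wrist","module_1")+[]
    u=proj(P,[[p0[0],p0[1],.02]])[0]
    l=min(L,key=lambda l:np.hypot(*(np.array(np.nonzero(l["mask"])).mean(1)[::-1]-u)))
    p,e=fit(P,l["mask"],MOD,p0,p0[3] if len(p0)>3 else 0) if len(p0)<4 else fit(P,l["mask"],MOD,p0[:3],p0[3])
    return p,e,l["confidence"]
def pick(p):
    q=down(p[2]+np.pi)
    arm.move_gripper(.75,60)
    arm.movep([p[0],p[1],.10],q); arm.line_to([p[0],p[1],.006],.12)
    arm.move_gripper(0,60); print("open",arm.get_opening(),arm.get_finger_force())
    arm.line_to([p[0],p[1],.13],.2)
def place(k):
    n=fx(-.025,.08*(2-k)); q=down(FIX[2]+np.pi)
    arm.movep([*n,.13],q); arm.line_to([*n,.035],.15); print("F",np.round(arm.get_ft_force(),1))
    arm.line_to([*n,.0185],.04); print("F",np.round(arm.get_ft_force(),1),arm.get_tool_pos())
    arm.move_gripper(.62); arm.line_to([*n,.13],.2)
E
python3 - <<'E'
from fit import *
import pickle
D=pickle.load(open("d.pkl","rb"))
P=D["valve"][0]; c=lambda *v:[(x/3+250,y/3+80) for x,y in v]
m=back(P,c((158,317),(197,386),(228,411),(271,409),(303,434),(342,431)),.05)[:,:2]
# dial circle centre from white mask
im=D["valve"][1]; w=(im.min(2)>150).astype(np.uint8); n,l,st,ce=cv2.connectedComponentsWithStats(w); j=1+np.argmin([np.hypot(*(k-[350,175])) for k in ce[1:]])
h=cv2.convexHull(np.argwhere(l==j)[:,::-1].astype(np.int32))[:,0]; e=back(P,h,.05)[:,:2]
r=least_squares(lambda q:np.hypot(*(e-q).T)-.046,[.474,.322],loss="soft_l1",f_scale=.002).x; print("dial",r)
print(np.degrees(np.arctan2(m[:,1]-r[1],m[:,0]-r[0])))
t=back(P,c((145,357)),.07)[0,:2]; print("pointer tip",np.degrees(np.arctan2(*(t-r)[::-1])))
arm.movep([.50,.167,.14],down(np.arctan2(-.167,-.5)))
p,e,k=look((.4627,.1696,.0666)); print(p,e,k)
pick(p); place(1)
arm.movep([*(fx(-.025,.08)-[.0,-.0]),.16],down(FIX[2]+np.pi))
n=fx(-.025,.08); P=pose("wrist"); cv2.imwrite("pics/n1.png",imaging.snapshot("wrist")[:300])
print(n,arm.get_time(), arm.get_opening())
E
```

```text
dial [0.47389194 0.32235749]
[-4.47881332e+01 -1.49611561e+01  1.30879951e-02  1.53337974e+01
  2.97620288e+01  4.44428755e+01]
pointer tip -36.70635763769904
[0.4629407  0.16981951 0.06615687] 0.023151666808288958 0.68
open 0.40361915599416237 61.22891306877136
F [ 0.1 -0.9 -1.3]
F [-0.8 -0.7  5.2] [0.56184062 0.09106542 0.01932492]
[0.56170544 0.09109275] 16.275 0.6172675760012448
```

View n1.

View pics/n1.png

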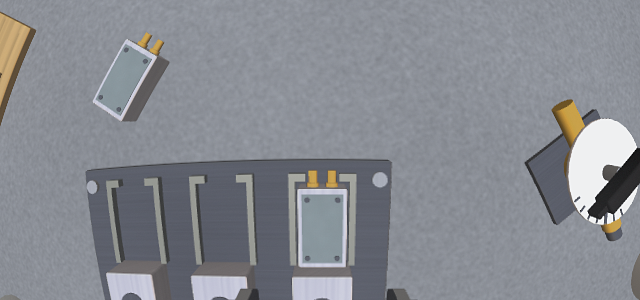

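Module 1 sits in nest 1 (323,228) with its connectors through the gap. The second module is at about (130,75). I'll place it now.

```bash
python3 - <<'E'
from fit import *
arm.movep([.50,-.08,.14],down(np.arctan2(.08,-.5)))
p,e,k=look((.4628,-.0841,-.456)); print(p,e,k)
pick(p); place(3)
arm.movep([*(fx(-.06,0)),.17],down(FIX[2]+np.pi))
cv2.imwrite("pics/n3.png",imaging.snapshot("wrist")[:330])
print(arm.get_time())
E
```

```text
[ 0.46283975 -0.08417214 -0.46179655] 0.01995125685861554 0.77
open 0.4047079076136858 60.995339155197144
F [-0.   0.1 -0.9]
F [-1.9 -0.4  5.4] [ 0.5842756  -0.0674253   0.01932115]
23.2417
```

View pics/n3.png

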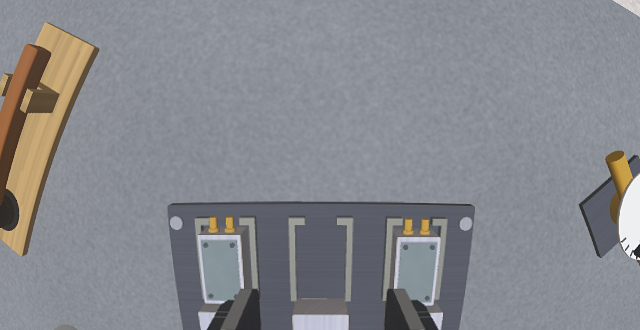

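Both modules are in nests 1 and 3 (221,268 and 418,270), with connectors through the gaps and nest 2 empty. On to the valve.

```bash
cat >> fit.py <<'E'
VC=np.array([.4740,.3222]); V0=np.radians(-45.0)
def turn(a0,a1):
    "turn the valve from opening a0 to a1 (deg)"
    y0,y1=V0+np.radians(a0),V0+np.radians(a1)
    best=None
    for off in (0,np.pi):
        for y in (y0,y1):
            j=arm.ik([*VC,.06],down(y+off)); print(off,j is not None and np.round(j,2))
            if j is None: break
        else: best=off if best is None or off==np.pi else best
    arm.move_gripper(.45,40)
    arm.movep([*VC,.16],down(y0+best)); arm.line_to([*VC,.060],.12)
    arm.move_gripper(0,40); print("grip",arm.get_opening(),np.round(arm.get_ft_force(),1))
    n=max(2,int(abs(a1-a0)/4))
    for y in np.linspace(y0,y1,n+1)[1:]: arm.movep([*VC,.060],down(y+best))
    arm.pause(.3); print("yaw",np.degrees(yaw_now()-best-V0)%360,np.round(arm.get_ft_force(),1),arm.get_wrist_torque())
    arm.move_gripper(.45); arm.line_to([*VC,.18],.15)
def seevalve(name):
    arm.movep([.52,.32,.20],down(np.arctan2(-.32,-.52)))
    P=pose("wrist"); im=imaging.snapshot("wrist"); u=proj(P,[[*VC,.05]])[0].astype(int)
    cv2.imwrite(name,cv2.resize(im[u[1]-90:u[1]+90,u[0]-90:u[0]+90],(540,540),interpolation=cv2.INTER_CUBIC))
    m=im.max(2)<75; yy,xx=np.mgrid[:480,:640]; m&=np.hypot(xx-u[0],yy-u[1])<62
    n,l,st,ce=cv2.connectedComponentsWithStats(m.astype(np.uint8)); j=min(range(1,n),key=lambda j:np.hypot(*(ce[j]-u))-(st[j][4]>200)*100)
    return P,l==j
E
python3 - <<'E'
from fit import *
turn(8,60); P,m=seevalve("pics/v60.png")
f=fit(P,m,[BAR[0],box(.036,.047,-.002,.002,-.009,-.004)],(*VC,V0+np.radians(60)),.077); print(f,np.degrees(f[0][2]-V0),arm.get_time())
E
```

```text
0 [-0.2   0.83 -0.72  1.81  0.74  0.8   2.76]
0 [-1.01  0.8   0.62  1.83 -0.68  0.73 -1.32]
3.141592653589793 [-0.66  0.71  0.04  1.82 -0.04  0.61  0.33]
3.141592653589793 [-0.52  0.72 -0.19  1.82  0.21  0.62  1.  ]
grip 0.15359325493253312 [-2.4 -3.6  5.9]
yaw 60.01992780077546 [-1.2 -1.2  5.7] [-0.28578945  0.37093823  0.09851472]
(array([0.47385574, 0.32218583, 0.27551454]), np.float64(1.5351695720843908)) 60.78582043395139 31.3833
```

View pics/v60.png

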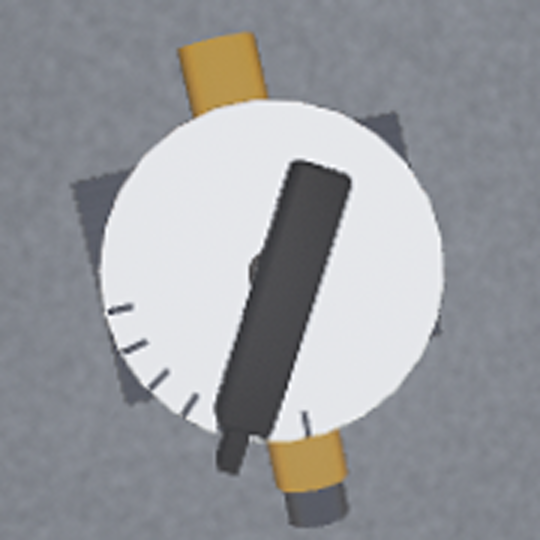

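The pointer covers the long mark (60° by tool yaw as well) and the handle is free. Mallet next.

```bash
cat >> fit.py <<'E'
MP=np.array([.5705,-.3382,-.4177])
def grip_xy(head,yaw): return np.array(head)-.06*np.array([np.cos(yaw),np.sin(yaw)])
MG=grip_xy(MP[:2],MP[2])
def strike(k,zend,v,off,h=.055):
    "one blow on cap k; zend = lowest height of the striking face"
    g=grip_xy(fx(.037,.08*(2-k)),FIX[2]); q=down(FIX[2]+np.pi)
    arm.movep([*g,.068+h+off],q); arm.pause(.2); f0=np.array(arm.get_ft_force())
    arm.line_to([*g,zend+off],v); f=np.array(arm.get_ft_force())-f0; z=arm.get_tool_pos()[2]-off
    arm.line_to([*g,.068+h+off],.25); print("pin",k,"face low",round(z,4),"F",np.round(f,1))
E
python3 - <<'E'
from fit import *
q=down(MP[2]+np.pi)
arm.move_gripper(.6,120)
arm.movep([*MG,.14],q); arm.line_to([*MG,.024],.12)
arm.move_gripper(0,120); z0=arm.get_tool_pos()[2]; off=z0-.012
print("grip",arm.get_opening(),arm.get_tool_pos(),np.round(arm.get_ft_force(),1),"off",off); open("off","w").write(str(off))
arm.line_to([*MG,.18],.15); print(np.round(arm.get_ft_force(),1),np.round(arm.get_wrist_torque(),2))
arm.movep([.50,-.15,.25],down(FIX[2]+np.pi))
strike(3,.0555,.35,off)
arm.pause(.2)
a=imaging.snapshot("side")[190:340,250:430]; b=imaging.snapshot("top")[170:300,290:430]
cv2.imwrite("pics/s3.png",np.hstack([cv2.resize(a,(480,400),interpolation=cv2.INTER_CUBIC),cv2.resize(b,(320,400),interpolation=cv2.INTER_CUBIC)]))
print(arm.get_time())
E
```

```text
grip 0.21047001927130285 [ 0.51610178 -0.31429283  0.0250696 ] [-1.8 -0.2  5.6] off 0.013069596320491553
[ 0.1  0.7 -2.3] [ 0.02  0.14 -0.  ]
pin 3 face low 0.0559 F [1.6 0.3 0.8]
39.35
```

View pics/s3.png

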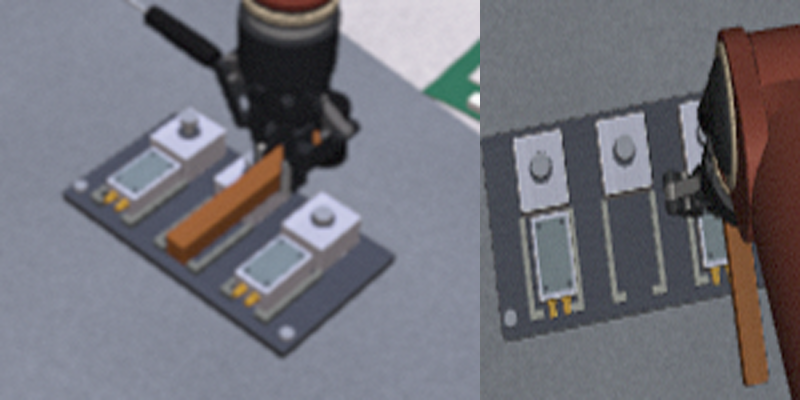

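Pin 3 (322,213 in the left panel) now sits low on its block, while pin 1 (190,125) still stands proud. I'll give pin 3 one confirming blow, then do pin 1.

```bash
python3 - <<'E'
from fit import *
off=float(open("off").read())
strike(3,.0545,.35,off)
strike(1,.0555,.35,off); strike(1,.0545,.35,off)
# back to the stand
arm.movep([.50,-.15,.25],down(FIX[2]+np.pi))
q=down(MP[2]+np.pi)
cv2.imwrite("pics/side_m.png",imaging.snapshot("side"))
arm.movep([*MG,.18],q); arm.line_to([*MG,.06],.15); arm.line_to([*MG,.0255],.05)
print(arm.get_tool_pos(),np.round(arm.get_ft_force(),1))
arm.move_gripper(.6); arm.line_to([*MG,.18],.15)
arm.movep([.53,-.29,.22],down(np.arctan2(.31,-.53))); P=pose("wrist"); im=imaging.snapshot("wrist"); cv2.imwrite("pics/mb.png",im)
L=imaging.trace("wrist","mallet"); print(fit(P,L[0]["mask"],MAL,MP,.012),L[0]["confidence"])
arm.movep([.50,.0,.17],down(np.pi)); im2=imaging.snapshot("wrist")
a=cv2.imread("pics/side_m.png")[200:320,260:420]
cv2.imwrite("pics/after.png",np.vstack([np.hstack([cv2.resize(im,(400,300)),cv2.resize(im2,(400,300))]),cv2.resize(a,(400,300),interpolation=cv2.INTER_CUBIC).repeat(1,1) if 0 else np.hstack([cv2.resize(a,(400,300),interpolation=cv2.INTER_CUBIC),cv2.resize(imaging.snapshot("side")[200:320,260:420],(400,300),interpolation=cv2.INTER_CUBIC)])]))
print(arm.get_time())
E
```

```text
pin 3 face low 0.0539 F [ 0.1 -0.9 -0.7]
pin 1 face low 0.0549 F [ 0.3 -0.5  0.3]
pin 1 face low 0.0538 F [-0.6  0.8  1.9]
[ 0.51674378 -0.31432682  0.02615177] [ 1.6 -0.4  3.6]
(array([ 0.57220038, -0.33771456, -0.41386431]), np.float64(0.014971988531456001)) 0.78
50.325
```

View pics/after.png

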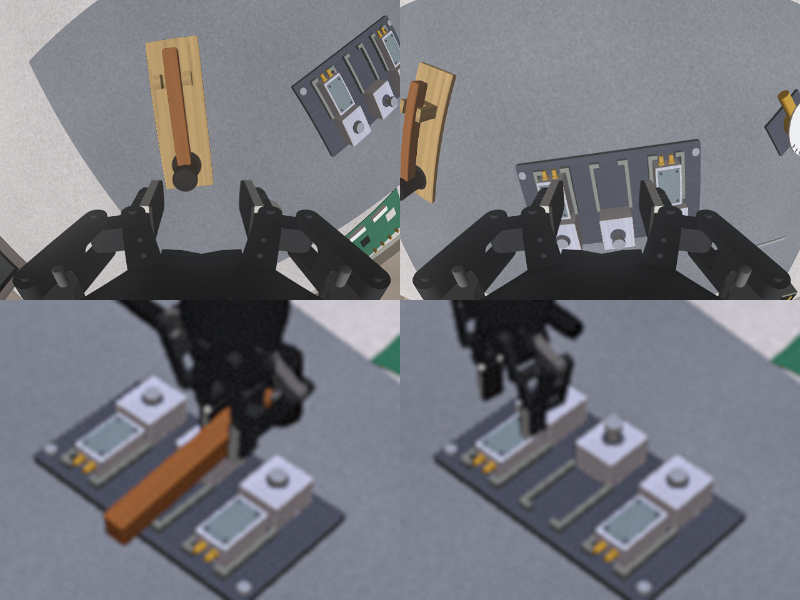

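Pins 1 and 3 now sit on their blocks, while pin 2 is still proud. The mallet is back on its stand with the handle in the fork and both modules are seated. Last step: shut the valve.

```bash
python3 - <<'E'
from fit import *
arm.movep([.45,.2,.22],down(np.pi))
turn(60,0); seevalve("pics/v0.png")
arm.movep([*fx(-.09,.0),.14],down(FIX[2]+np.pi)); a=imaging.snapshot("wrist")
arm.movep([.42,.32,.30],down(np.arctan2(-.32,-.42))); arm.pause(.5)
s=imaging.snapshot("side")[170:320,200:400]
v=cv2.imread("pics/v0.png")
cv2.imwrite("pics/end.png",np.vstack([np.hstack([cv2.resize(v,(300,300)),cv2.resize(s,(400,300),interpolation=cv2.INTER_CUBIC)]),a[180:480,0:640][:, :].copy() if 0 else np.hstack([cv2.resize(a,(400,300)),np.zeros((300,300,3),np.uint8)])]))
print(arm.get_time(),arm.get_opening())
E
```

```text
0 [-0.91  0.76  0.45  1.83 -0.5   0.67 -1.47]
0 [-0.19  0.83 -0.74  1.81  0.75  0.81  2.61]
3.141592653589793 [-0.47  0.73 -0.27  1.81  0.3   0.64  0.92]
3.141592653589793 [-0.6   0.71 -0.06  1.82  0.06  0.61  0.09]
grip 0.156278701539158 [-0.8 -0.4  4.5]
yaw 0.019811493733853314 [-1.3 -3.   9.1] [-0.51397315  0.33900728 -0.02839095]
63.075 0.4510039318884713
```

View pics/end.png

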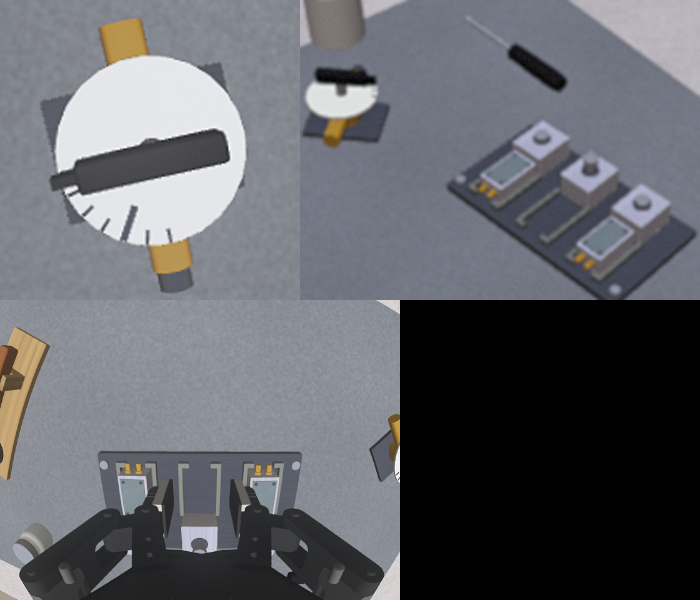

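The pointer hides the 0° mark with the 15° mark just visible beside it, so the valve is shut. Pins 1 and 3 are home, pin 2 is up, and everything else is undisturbed. Handing in.

```bash
python3 -c "
from station import finish_job
print(finish_job())"
```

```text
the job is handed in; nothing more can be done
None
```

The job is handed in: both modules are seated in nests 1 and 3, pins 1 and 3 are knocked home with pin 2 left up, the mallet is back on its stand within about 2 mm, and the valve was turned to 60° and then shut.

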